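# Put a kiln prop away in the pedal bin

## Task

Lay the kiln prop on the bin's feed ramp and let it roll down against the shut lid. Then press the pedal gently all the way down until it bears firmly on its hidden stop, without forcing it, and keep it there until the prop has rolled inside. Finally ease the pedal back up so that the lid comes down slowly and shuts without dropping, then take the hand away; leave the jar, bowl and turntable where they are.

Things in the scene. Friction and masses are not known exactly. Their poses are not given: they have to be found in the camera images.
- prop: Cream ceramic kiln prop: a round bar 30 mm in diameter, 70 mm long, about 100 g, starting level in its wooden cradle. Origin at its centre, 45 mm above the table at the start; its own x axis runs along its length. It rolls freely about that axis.
- cradle: Fixed wooden cradle, base 100 x 56 x 8 mm; two V saddles 58 mm apart (8 mm thick, tips 42 mm above the table) carry the prop's ends, so its middle 50 mm can be pinched from above. Origin on the table under its centre, x axis along the prop. It starts on the robot's left or right; the jar is on the other side.
- bin: Red bin, fixed, 180 x 180 mm, 156 mm tall with its lid. Origin under its centre on the table, z up. The feed ramp is on its +y side, the pedal on its -y side between two steel cheeks at x = -46 and +46 mm (4 mm thick, 34 mm high, y from -90 to -240 mm).
- bin_inside (a point): Centre of the bin's padded inner floor, 44 mm above the table; axes parallel to the bin's. The walls are 4 mm thick and 88 mm from it. The prop is inside when its centre is within 86 mm of it in x, from -86 to +80 mm in y, and lower than 90 mm above the table.
- ramp_mid (a point): Point on the middle of the aluminium feed ramp's surface, 111 mm above the table, at y = +160 mm of the bin; axes parallel to the bin's. The ramp is 98 mm wide between rails about 10 mm proud and slopes 10 degrees down along the bin's -y, from an end lip at y = +220 mm to the lid. A prop laid here with its length along the bin's x rolls down to the lid when let go.
- ramp_foot (a point): Where the prop's centre comes to rest when it lies on the ramp against the shut lid's front skirt: about y = +112 mm of the bin, 117 mm above the table (10 mm either way along y is allowed). Axes parallel to the bin's.
- pedal_pad (a point): Point on top of the pedal's soft black rubber pad (60 x 50 x 10 mm, yields 0.25 mm per N), 120 mm from the hinge: the place to press, 74 mm above the table when the pedal is up. Its z is the pad's normal, -y points away from the bin. At least 13 N on the pad, pressed with the fingers, means bearing firmly on the stop; more than 25 N bends the linkage and fails.
- treadle: Steel pedal plate 76 x 150 x 8 mm, level at rest. Origin on its hinge, 60 mm above the table at y = -100 mm of the bin; the hinge axis is the bin's x, the plate points to -y and its end swings down. Sprung: it moves at 5 to 8 N on the pad, under 10 N just before its stop. The hidden stop differs from bin to bin: met after 20 to 38 mm of pad travel, felt as a steep rise in force.
- lid (a joint): Angle of the cream lid (rad): 0 shut, growing as it rises, twice the pedal's angle (0.3 to 0.6 with the pedal down). The lid is 196 x 188 mm, hinged along the bin's -y top edge, 150 mm high; its free edge with a 42 mm skirt hangs over the ramp's foot. It must never come down faster than 1.2 rad/s (the pad rising at about 70 mm/s).
- jar: Capped white jar, 64 mm in diameter, 85 mm tall, loose; a bystander, origin at the centre of its underside.
- bowl: Small blue ceramic bowl, 100 mm across, 50 mm tall, loose; a bystander, origin at the centre of its underside.
- wheel: Small aluminium banding turntable, 120 mm across, 46 mm tall, loose; a bystander, origin at the centre of its underside.
Not all that is in view belongs to the job. What is meant by the prop is not blue or purple, and is the smaller of those in its own colour.

How it is judged:
By the outcome, as a careful person would: the job done as asked, in the order asked, and still so for the second after the job is handed in, with the robot touching nothing.
It also fails if it takes over 61 s, if anything falls off the work surface, if the arm or the gripper's body presses on something with over 40 N, if the wrist force passes 120 N, or if a joint passes its speed limit or range.

## Robot

A 6-joint arm with a two-finger parallel gripper is mounted at the origin on the work surface. World frame = base frame: x ahead of the robot, y to its left, z up, the work surface at z = 0. Lengths are in m, angles in rad, forces in N, time in s.
With the tool pointing down it reaches from about 0.225 to 0.875 m from the base axis. Payload 3.4 kg.
Tool frame: the origin (TCP) lies at the very end of the fingers, on their centre line; the grasp point (between the pads) lies 19 mm behind it; z points along the fingers, y is the direction in which the jaws open and shut (so a half turn about z gives the same grasp; the last joint's range is limited). The gripper opens to 85 mm and grips with 20 to 120 N. Pads are 22 mm wide; open, the fingers measure 114 mm over their backs; the gripper's body (76 mm by 85 mm) begins 54 mm behind the grasp point. The pads swing forward as they close: fully open they stand 13 mm farther back than shut.
Start: joints at [-1.46, 0.276, 1.505, -0, 1.361, -0.121], TCP at [0.132, -0.56, 0.231] pointing down, gripper open.
Joint ranges: [-2.89, 2.89], [-0.75, 2.08], [0.22, 2.7], [-1.18, 4.32], [0.11, 2.71], [-2.7, 2.7]. Speed limits (rad/s): [2.57, 2.57, 3.14, 3.14, 3.14, 3.14].

## Interface

Orientations are given as a unit quaternion [w, x, y, z].
In Python, from rig import manip, eyes gives the robot as it stands. The module is installed in compiled form; this text tells all that it offers.
- The arm moves only by the tool servo_tool, never from a script. Its argument "deltas" is one flat list of numbers, 6 for each row, row after row: the shift along the tool's x, y, z in cm, then the turn, a rotation vector about the tool's x, y, z in degrees. A call has 1 to 20 rows; each row shifts and turns the pose as measured when the row begins, along the tool's axes as they then stand; what a row does not reach is not made up. A row lasts 1/10 s, in which the tool goes at most 50 mm and 8.59 degrees, less where a joint would pass 70% of its speed; a pose out of reach is approached as far as the arm can. A call with a gripper value outside its range is refused whole. "jaw" is the finger opening in cm, from 0 to 8.54, set as the call begins (left out, the last holds). The fingers move at their own pace and stop on an object; "grip_force" is the grip in N (left out, the last holds). Time passes only in rows, so rows that do not move let the fingers close. It gives the time, the measured TCP pose, the force and the opening at its end, in the units of the state.
- manip.get_state(): the state, without advancing time (a new reading comes with each control period).
- eyes.get_image(name): name is "side" or "top"; returns (picture, depth): 384x512x3 uint8, red, green, blue; 384x512 float32, m along the optical axis (not along the pixel's ray), 0 where there is no reading.
- eyes.get_calibration(name): a dict with "camera_matrix" (3x3 intrinsics, pixels), "distortion" ([k1, k2, p1, p2, k3] as OpenCV has them; the pictures are not rectified), "rvec" (rotation vector, rad) and "tvec" (3), from world to camera coordinates, as OpenCV has them. Camera axes: x right, y down, z forward; pixel columns grow to the right and rows downward; lengths in m; the calibration is good to about 2 mm. A picture is of the moment at which its call begins. get_calibration takes no time and is no camera call.
- manip.sign_off(): hands the job in, once; it reports no verdict.
The state is a dict: "clock": time; "qpos": joint angles; "qd": joint speeds; "effort": joint torques, N m; "position": TCP position; "ee_rot": TCP orientation; "contact_force": force on the tool from outside, world axes, zero at the start; "moment": the same for the moment, N m; "width": finger opening in m.
Only numpy, scipy, OpenCV 4.12 (cv2) and the standard library are available. Lean on these libraries where they do the work, as an engineer would, in place of code of your own. Each camera call takes 0.05 s, during which the arm holds its last target.

## Working session

There is one attempt and no reset: what is moved stays moved. The work goes in short steps, Python scripts to look and compute and a tool call to move; the robot and the scene stay as the last step left them, time stands still between calls to the robot, and variables do not carry over. Pictures are saved under pics/ and viewed, and the job is handed in when it is done.

Besides the shell and the picture viewer there is one more tool, called after "Emit:" as name(argument=value, ...) on one line, values as JSON. servo_tool: Moves the arm, as the interface text tells. Its arguments: {"type":"object","properties":{"deltas":{"type":"array","items":{"type":"number"}},"jaw":{"type":"number"},"grip_force":{"type":"number"}},"required":["deltas"]}

```bash
mkdir -p pics; cat > h.py <<'E'
import numpy as np, cv2
from rig import manip, eyes
def grab(n,tag):
    im,d=eyes.get_image(n)
    np.savez(f'{tag}_{n}.npz',im=im,d=d)
    cv2.imwrite(f'pics/{tag}_{n}.png',im[:,:,::-1])
    return im,d
def cal(n):
    c=eyes.get_calibration(n)
    K=np.array(c['camera_matrix'],float);D=np.array(c['distortion'],float)
    R=cv2.Rodrigues(np.array(c['rvec'],float))[0];t=np.array(c['tvec'],float).reshape(3)
    return K,D,R,t
def px2w(n,d,pts):
    K,D,R,t=cal(n)
    pts=np.array(pts,float).reshape(-1,2)
    u=cv2.undistortPoints(pts.reshape(-1,1,2),K,D).reshape(-1,2)
    z=np.array([d[int(round(v)),int(round(x))] for x,v in pts])
    pc=np.c_[u*z[:,None],z]
    return (pc-t)@R
def pxz(n,pts,h):
    "intersect with plane z=h"
    K,D,R,t=cal(n)
    u=cv2.undistortPoints(np.array(pts,float).reshape(-1,1,2),K,D).reshape(-1,2)
    r=np.c_[u,np.ones(len(u))]@R; c=-R.T@t
    s=(h-c[2])/r[:,2]
    return c+s[:,None]*r
def w2px(n,P):
    c=eyes.get_calibration(n)
    return cv2.projectPoints(np.array(P,float).reshape(-1,1,3),np.array(c['rvec'],float),np.array(c['tvec'],float),np.array(c['camera_matrix'],float),np.array(c['distortion'],float))[0].reshape(-1,2)
E
python3 - <<'E'
from h import *
for n in('top','side'):
    grab(n,'a')
    K,D,R,t=cal(n);print(n,-R.T@t,R[2])
print(manip.get_state())
E
```

```text
top [ 0.28745844 -0.00253989  1.11253621] [ 0.15024211 -0.00482596 -0.98863746]
side [-0.45602086 -0.8613334   0.93524204] [ 0.61695556  0.57244045 -0.540072  ]
{'clock': 0.1, 'qpos': array([-1.45995964e+00,  2.76515178e-01,  1.50600936e+00,  3.13429666e-05,
        1.36071535e+00, -1.21027901e-01]), 'qd': array([-2.54948927e-04, -1.93345074e-03, -2.71580012e-03,  1.49193540e-03,
        1.18843596e-05,  8.72771211e-04]), 'effort': array([ 1.27390162e-03, -4.17698979e+01, -2.46405923e+01, -1.40822194e-04,
        5.70164208e-03, -2.50883421e-07]), 'position': array([ 0.13206765, -0.55913713,  0.23053455]), 'ee_rot': array([-8.23526050e-04,  9.93287417e-01,  1.15669476e-01,  1.95208344e-05]), 'contact_force': array([-0.10364042, -0.09359281,  0.57111915]), 'moment': array([-0.00501438,  0.01817978,  0.00471798]), 'width': 0.08539033378754245}
```

View pics/a_top.png

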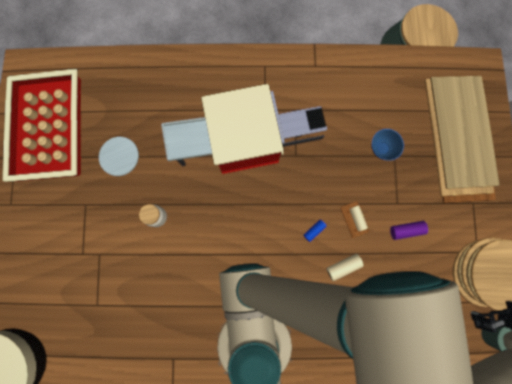

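View pics/a_side.png

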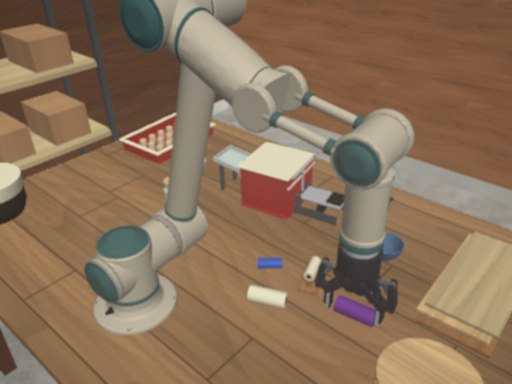

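The top view shows the bin lid at about (243,125), with the ramp to its left at (187,138) and the pedal and black pad to its right at (316,119). The prop sits in its cradle at (358,218). The longer cream bar at (345,267) is a decoy. Next I'll enlarge crops and measure.

```bash
python3 - <<'E'
from h import *
z=np.load('a_top.npz');im,d=z['im'],z['d']
c=cv2.resize(im[70:190,150:340],None,fx=4,fy=4,interpolation=cv2.INTER_CUBIC)
cv2.imwrite('pics/c1.png',c[:,:,::-1])
c=cv2.resize(im[190:290,290:440],None,fx=5,fy=5,interpolation=cv2.INTER_CUBIC)
cv2.imwrite('pics/c2.png',c[:,:,::-1])
K,D,R,t=cal('top')
vv,uu=np.mgrid[0:384,0:512]
P=px2w('top',d,np.c_[uu.ravel(),vv.ravel()]).reshape(384,512,3)
np.save('P.npy',P)
for p in [(358,218),(350,215),(243,125),(187,138),(316,119),(297,124),(118,156),(387,144),(152,215),(345,267)]:
    print(p,P[p[1],p[0]].round(4))
E
```

```text
(358, 218) [ 0.3646 -0.2999  0.0586]
(350, 215) [ 0.3776 -0.2902  0.0076]
(243, 125) [0.6094 0.0287 0.1592]
(187, 138) [0.5889 0.1887 0.1089]
(316, 119) [ 0.6572 -0.1844  0.0725]
(297, 124) [ 0.6439 -0.1284  0.0658]
(118, 156) [0.5537 0.4081 0.0451]
(387, 144) [ 0.6009 -0.419   0.0027]
(152, 215) [0.373  0.2864 0.085 ]
(345, 267) [ 0.225  -0.2612  0.0421]
```

View pics/c1.png

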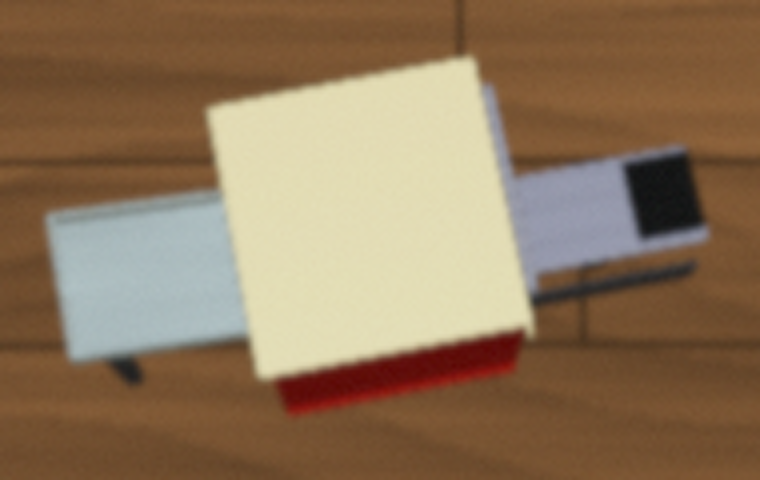

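View pics/c2.png

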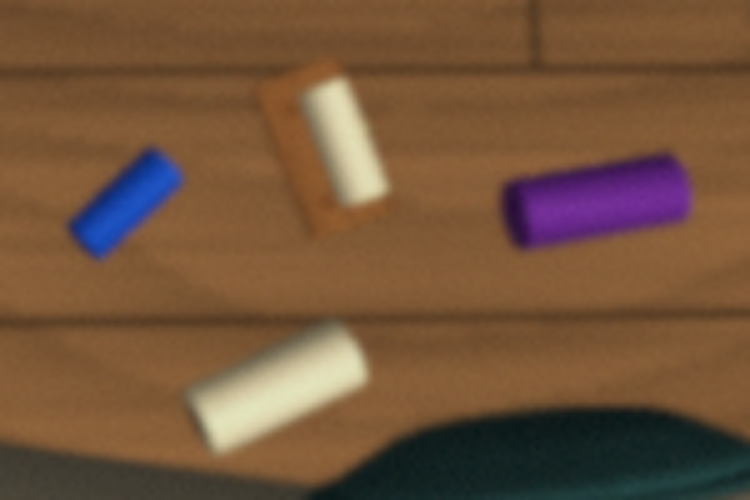

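```bash
python3 - <<'E'
from h import *
P=np.load('P.npy');z=np.load('a_top.npz');im=z['im']
hsv=cv2.cvtColor(im,cv2.COLOR_RGB2HSV)
def rect(mask,h,name):
    n,l,s,c=cv2.connectedComponentsWithStats(mask.astype(np.uint8))
    i=1+np.argmax(s[1:,4]); ct=max(cv2.findContours((l==i).astype(np.uint8),cv2.RETR_EXTERNAL,cv2.CHAIN_APPROX_NONE)[0],key=len).reshape(-1,2).astype(float)
    w=pxz('top',ct,h)[:,:2]*1000
    r=cv2.minAreaRect(w.astype(np.float32)); print(name,s[i,4],r, 'medz',np.median(P[...,2][l==i]))
    return r
U,V=np.meshgrid(np.arange(512),np.arange(384))
box=lambda a,b,c,d:(U>a)&(U<b)&(V>c)&(V<d)
r=rect(box(195,290,80,170)&(im[...,0]>170)&(im[...,1]>170),0.156,'lid')
rect(box(295,330,100,135)&(im.max(2)<60),0.074,'pad')
rect(box(340,372,200,240)&(im[...,2]>130),0.055,'prop')
m=box(340,375,195,240)&(im[...,0].astype(int)-im[...,2]>70)|box(340,372,200,240)&(im[...,2]>130)
rect(box(160,205,115,165)&(im[...,2]>150),0.112,'ramp')
# pad pixels check
for p in [(302,125),(310,122),(290,125)]: print(P[p[1],p[0]].round(4))
for v,u in [(130,170),(135,180),(140,190),(136,200),(133,205)]: print('ramp',P[v,u].round(4))
E
```

```text
lid 5106 ((612.4628295898438, 51.94598388671875), (195.03382873535156, 229.49319458007812), 10.91177749633789) medz 0.155666395056486
pad 280 ((659.2366943359375, -183.25802612304688), (55.420650482177734, 46.643699645996094), 10.503769874572754) medz 0.07343545824021631
prop 166 ((365.7206115722656, -304.71240234375), (67.96659851074219, 20.793373107910156), 18.522199630737305) medz 0.058493992591962515
ramp 1356 ((583.82568359375, 193.9886474609375), (101.11870574951172, 118.98377990722656), 7.194640159606934) medz 0.11193280369930741
[ 0.6413 -0.1434  0.0644]
[ 0.6476 -0.1661  0.0733]
[ 0.641  -0.1076  0.065 ]
ramp [0.6102 0.2361 0.1168]
ramp [0.5963 0.2079 0.1138]
ramp [0.5827 0.1799 0.1098]
ramp [0.5964 0.1529 0.1028]
ramp [0.6059 0.1392 0.1005]
```

```bash
python3 - <<'E'
from h import *
c=np.array([(208,105),(474,57),(534,335),(260,380)])/4+[150,70]-0.4
w=pxz('top',c,0.156)[:,:2]*1000; print(w.round(1), w.mean(0))
e=[np.linalg.norm(w[i]-w[(i+1)%4]) for i in range(4)];print(e)
d1=w[0]-w[1]+w[3]-w[2]; d2=w[0]-w[3]+w[1]-w[2]
print(np.degrees(np.arctan2(-d1[0],d1[1])),np.degrees(np.arctan2(d2[1],d2[0])))
for yaw in (10.,10.5,11):
    a=np.radians(yaw); X=np.array([np.cos(a),np.sin(a)]);Y=np.array([-X[1],X[0]])
    o=w.mean(0)-4*Y
    print(yaw,'bin',o,'pad pred',o-220*Y,'ramp_mid',o+160*Y,'rampend',o+220*Y)
# ramp corners
r=np.array([(47,213),(70,360)])/4+[150,70]-.4
print('ramp end',pxz('top',r,0.121)*1000,pxz('top',r,0.131)*1000)
# prop ends in crop2: corners
p=np.array([(300,95),(345,75),(390,190),(350,207)])/5+[290,190]-.4
print('prop',pxz('top',p,0.045)*1000,(pxz('top',p,0.045)*1000).mean(0))
q=np.array([(258,90),(335,57),(395,205),(315,240)])/5+[290,190]-.4
print('cradle',pxz('top',q,0.008)*1000,(pxz('top',q,0.008)*1000).mean(0))
E
```

```text
[[694.9 143.1]
 [729.4 -40.2]
 [531.3 -78.5]
 [501.  104.1]] [614.14542994  32.10492178]
[np.float64(186.5139876659184), np.float64(201.80230498260275), np.float64(185.103971875414), np.float64(197.69560913133947)]
10.045091257112812 11.151685332778342
10.0 bin [614.84002265  28.16569077] pad pred [ 653.04262174 -188.49201489] ramp_mid [587.05631423 185.73493125] rampend [576.63742357 244.82339643]
10.5 bin [614.87437204  28.17190215] pad pred [ 654.96618765 -188.14417751] ramp_mid [585.71668796 185.49268736] rampend [574.78255644 244.48798182]
11 bin [614.90866592  28.17841305] pad pred [ 656.88664491 -187.77956731] ramp_mid [584.37922666 185.2387624 ] rampend [572.93068694 244.13639341]
ramp end [[630.0488486  260.46671326 121.        ]
 [523.59867885 240.11030642 121.        ]] [[626.59370089 257.81419687 131.        ]
 [521.21711946 237.66309173 131.        ]]
prop [[ 393.33169801 -280.06015278   45.        ]
 [ 404.98673923 -307.24890768   45.        ]
 [ 337.46029244 -330.94405182   45.        ]
 [ 327.78346098 -306.91713212   45.        ]] [ 365.89054766 -306.2925611    45.        ]
cradle [[ 400.16844104 -264.10519559    8.        ]
 [ 420.09899436 -312.13643748    8.        ]
 [ 330.15713205 -344.98153274    8.        ]
 [ 309.62920438 -295.4125519     8.        ]] [ 365.01344295 -304.15892943    8.        ]
```

```bash
python3 - <<'E'
from h import *
z=np.load('a_side.npz');im=z['im'];d=z['d']
c=cv2.resize(im[225:330,230:340],None,fx=6,fy=5.7,interpolation=cv2.INTER_CUBIC)
cv2.imwrite('pics/c3.png',c[:,:,::-1])
c=cv2.resize(im[135:235,205:355],None,fx=5,fy=5,interpolation=cv2.INTER_CUBIC)
cv2.imwrite('pics/c4.png',c[:,:,::-1])
E
```

```text
(no output)
```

View pics/c3.png

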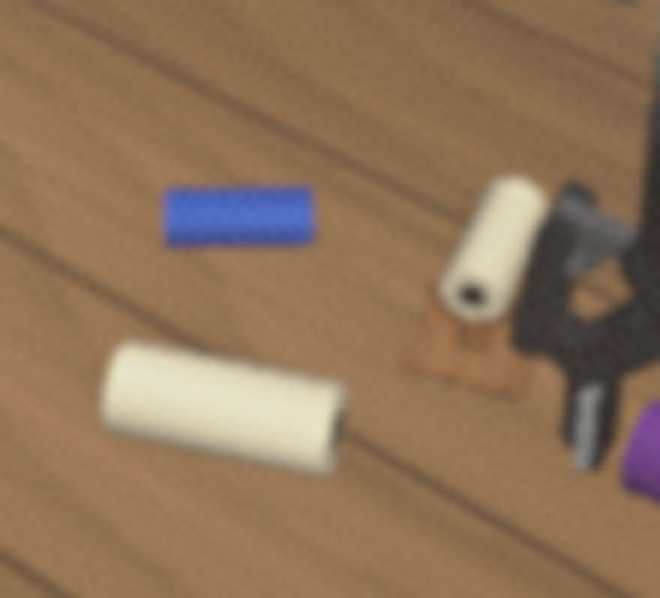

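View pics/c4.png

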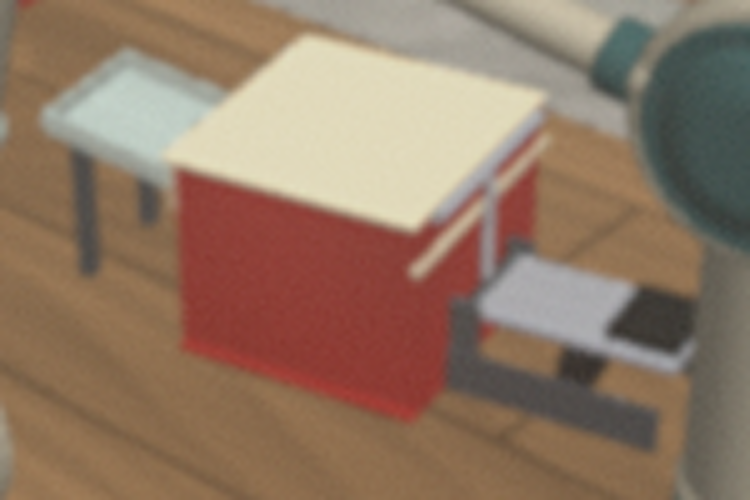

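```bash
cat > go.py <<'E'
import sys
from h import *
from scipy.spatial.transform import Rotation as Ro
def cur():
    s=manip.get_state();q=s['ee_rot'];return s,np.array(s['position']),Ro.from_quat([q[1],q[2],q[3],q[0]])
def target_R(yaw,tilt=0):
    # tool x at yaw, z down, tilted so tool z leans to +y' by tilt (deg)
    b=Ro.from_euler('z',yaw,degrees=True)*Ro.from_euler('x',tilt,degrees=True)
    return b*Ro.from_matrix(np.diag([1,-1,-1.]))
def plan(p,yaw,tilt=0):
    s,c,R=cur()
    d=R.inv().apply(np.array(p)-c)*100
    r=(R.inv()*target_R(yaw,tilt)).as_rotvec(degrees=True)
    print('t %.2f pos'%s['clock'],c.round(4),'F',np.round(s['contact_force'],2),'w %.4f'%s['width'],'q',np.round(s['qpos'],2))
    print('delta tool cm',d.round(2),'|%.2f|'%np.linalg.norm(d),'rot deg',r.round(2))
if __name__=='__main__':
    a=[float(x) for x in sys.argv[1:]]; plan(a[:3],*a[3:])
E
python3 go.py .366 -.3055 .14 19.5; python3 -c "
from go import *
print(target_R(10.9,10).apply([0,0,1]))"
```

```text
t 0.10 pos [ 0.1321 -0.5591  0.2305] F [-0.1  -0.09  0.57] w 0.0854 q [-1.46  0.28  1.51  0.    1.36 -0.12]
delta tool cm [ 28.59 -19.29   9.09] |35.67| rot deg [-0.09 -0.02 -6.22]
[-0.03283608  0.17051534 -0.98480775]
```

Emit:
servo_tool(deltas=[2.9,-1.9,0.5,0,0,-0.6,2.9,-1.9,0.5,0,0,-0.6,2.9,-1.9,0.5,0,0,-0.6,2.9,-1.9,0.5,0,0,-0.6,2.9,-1.9,0.5,0,0,-0.6,2.9,-1.9,0.5,0,0,-0.6,2.9,-1.9,0.5,0,0,-0.6,2.9,-1.9,0.5,0,0,-0.6,2.9,-1.9,0.5,0,0,-0.6,2.9,-1.9,0.5,0,0,-0.6])

```text
clock: 1.1
position: [0.3626, -0.2897, 0.1749]
ee_rot: [-0.003, 0.986, 0.165, -0.001]
contact_force: [1.2, -1.0, 0.3]
width: 0.0853
```

```bash
python3 go.py .366 -.3055 .13 19.5
```

```text
t 1.10 pos [ 0.3626 -0.2897  0.1749] F [ 1.24 -0.98  0.34] w 0.0853 q [-0.83  0.15  1.82  0.    1.18  0.41]
delta tool cm [-0.18  1.63  4.48] |4.77| rot deg [-0.31  0.07 -0.52]
```

Emit:
servo_tool(deltas=[-0.1,0.8,2.2,0,0,-0.5,-0.1,0.8,2.2,0,0,0,0,0,0,0,0,0])

```text
clock: 1.4
position: [0.3684, -0.2998, 0.1291]
ee_rot: [-0.004, 0.985, 0.174, -0.001]
contact_force: [-0.7, 0.7, 0.0]
width: 0.0853
```

```bash
python3 - <<'E'
from h import *
im,d=grab('side','b')
c=cv2.resize(im[215:335,240:400],None,fx=5,fy=5,interpolation=cv2.INTER_CUBIC)
cv2.imwrite('pics/c5.png',c[:,:,::-1])
im,d=grab('top','b')
c=cv2.resize(im[160:280,290:450],None,fx=5,fy=5,interpolation=cv2.INTER_CUBIC)
cv2.imwrite('pics/c6.png',c[:,:,::-1])
E
python3 go.py .366 -.3055 .032 19.5
```

```text
t 1.50 pos [ 0.3691 -0.3008  0.1313] F [ 0.04 -0.73  0.07] w 0.0853 q [-0.83  0.21  1.86  0.    1.07  0.39]
delta tool cm [-0.47  0.38  9.92] |9.94| rot deg [-0.26 -0.09  0.45]
```

View pics/c5.png

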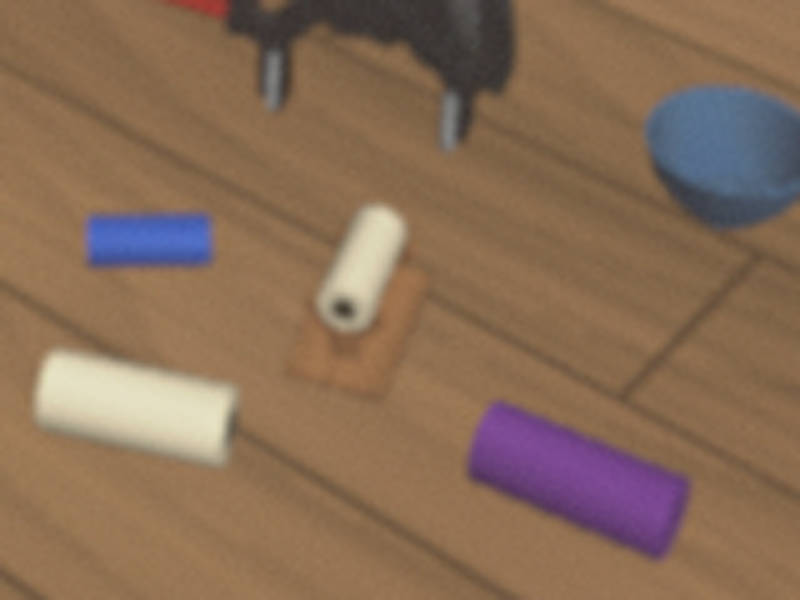

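View pics/c6.png

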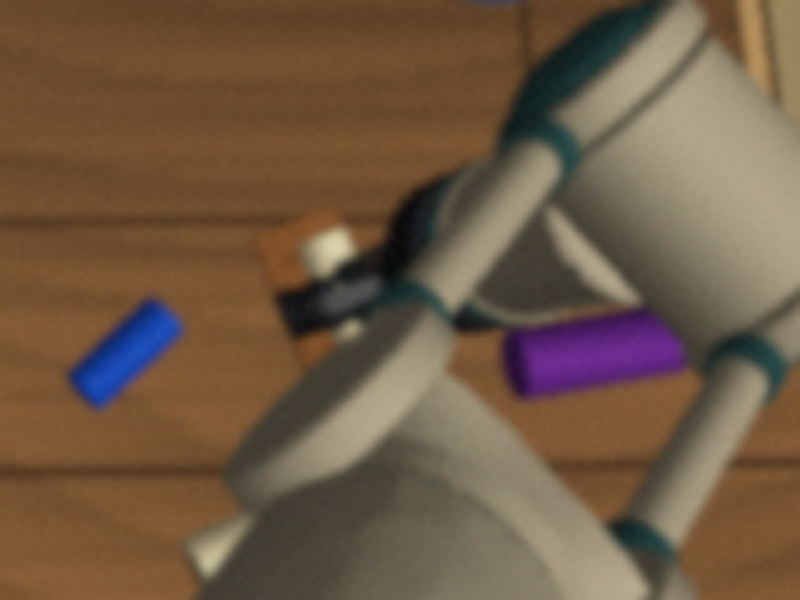

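In the side crop, the prop lies in its cradle between the fingers' paths. The near bore is at about (343,308) and the far end at about (378,222). I'll cross-check the prop's pose with this view.

```bash
python3 - <<'E'
from h import *
p=np.array([(343,308)])/5+[240,215]-.4
print(pxz('side',p,.045)*1000)
# silhouette compare: project model cylinder for candidate centres
z=np.load('b_side.npz');im=z['im'].astype(int)
U,V=np.meshgrid(np.arange(512),np.arange(384))
hsv=cv2.cvtColor(z['im'],cv2.COLOR_RGB2HSV)
m=((hsv[...,2]>140)&(hsv[...,1]<75)&(U>300)&(U<325)&(V>252)&(V<285)).astype(float)
print(m.sum())
from scipy.optimize import minimize
def mask(x,y,yaw):
    a=np.radians(yaw);X=np.array([np.cos(a),np.sin(a),0]);Y=np.array([-X[1],X[0],0]);Z=np.array([0,0,1])
    th=np.linspace(0,2*np.pi,24)
    P=[np.array([x,y,.045])+s*.035*X+.015*(np.cos(t)*Y+np.sin(t)*Z) for s in(-1,1) for t in th]
    q=(w2px('side',P)+.5)*8-.5
    h=cv2.convexHull(q.astype(np.float32)).astype(int)
    M=np.zeros((384*8,512*8),np.uint8);cv2.fillConvexPoly(M,h,255)
    return cv2.resize(M,(512,384),interpolation=cv2.INTER_AREA)/255.
best=[]
for x in np.arange(.358,.3741,.002):
  for y in np.arange(-.314,-.297,.002):
    for yaw in (16,19,22):
      best.append((np.abs(mask(x,y,yaw)-m).sum(),x,y,yaw))
best.sort();print(best[:5])
E
```

```text
[[ 334.04457122 -316.09050679   45.        ]]
256.0
[(np.float64(38.325490196078434), np.float64(0.366), np.float64(-0.306), 19), (np.float64(39.69019607843138), np.float64(0.368), np.float64(-0.304), 19), (np.float64(40.117647058823536), np.float64(0.368), np.float64(-0.304), 22), (np.float64(41.36470588235295), np.float64(0.366), np.float64(-0.306), 22), (np.float64(42.30980392156863), np.float64(0.368), np.float64(-0.306), 19)]
```

The two cameras agree that the prop is at (0.366, -0.3055) with a yaw of 19.5°. Descending.

Emit:
servo_tool(deltas=[-0.4,0.4,1.5,0,0,0.4,0,0,1.5,0,0,0,0,0,1.5,0,0,0,0,0,1.5,0,0,0,0,0,0,0,0,0])

```text
clock: 2.0
position: [0.3684, -0.3098, 0.076]
ee_rot: [0.002, 0.986, 0.168, 0.003]
contact_force: [0.8, 0.8, 0.0]
width: 0.0853
```

```bash
python3 go.py .366 -.3055 .032 19.5
```

```text
t 2.00 pos [ 0.3684 -0.3098  0.076 ] F [0.85 0.77 0.05] w 0.0853 q [-0.85  0.28  1.94  0.    0.92  0.38]
delta tool cm [-0.12 -0.51  4.4 ] |4.43| rot deg [ 0.34 -0.34 -0.16]
```

Emit:
servo_tool(deltas=[-0.1,-0.5,1.2,0,0,0,0,0,1.2,0,0,0,0,0,1.2,0,0,0,0,0,0,0,0,0])

```text
clock: 2.4
position: [0.3683, -0.3093, 0.0449]
ee_rot: [0.007, 0.986, 0.167, 0.006]
contact_force: [-0.4, 0.2, 0.7]
width: 0.0853
```

```bash
python3 go.py .366 -.3055 .032 19.5
```

```text
t 2.40 pos [ 0.3683 -0.3093  0.0449] F [-0.39  0.19  0.74] w 0.0853 q [-0.85  0.32  1.98  0.    0.82  0.39]
delta tool cm [-0.1  -0.45  1.29] |1.37| rot deg [ 0.87 -0.56 -0.29]
```

Emit:
servo_tool(deltas=[-0.1,-0.4,0.7,0.8,-0.5,-0.3,-0.1,-0.2,0.5,0,0,0,0,0,0,0,0,0])

```text
clock: 2.7
position: [0.3656, -0.3059, 0.0351]
ee_rot: [0.002, 0.986, 0.169, 0.002]
contact_force: [-0.1, 0.3, -0.3]
width: 0.0855
```

```bash
python3 go.py .366 -.3055 .032 19.5
```

```text
t 2.70 pos [ 0.3656 -0.3059  0.0351] F [-0.12  0.31 -0.29] w 0.0855 q [-0.84  0.33  2.    0.    0.81  0.39]
delta tool cm [ 0.05 -0.03  0.31] |0.31| rot deg [ 0.29 -0.13 -0.  ]
```

Emit:
servo_tool(deltas=[0,0,0.4,0.3,0,0,0,0,0,0,0,0])

```text
clock: 2.9
position: [0.3659, -0.3062, 0.0314]
ee_rot: [0.0, 0.986, 0.169, 0.001]
contact_force: [-0.3, 0.2, -0.2]
width: 0.0856
```

Emit:
servo_tool(deltas=[0,0,0,0,0,0,0,0,0,0,0,0,0,0,0,0,0,0,0,0,0,0,0,0,0,0,0,0,0,0,0,0,0,0,0,0], jaw=2.0, grip_force=35)

```text
clock: 3.5
position: [0.3657, -0.3054, 0.0319]
ee_rot: [-0.001, 0.986, 0.169, 0.001]
contact_force: [-0.4, 0.6, -0.7]
width: 0.0288
```

```bash
python3 go.py .366 -.3055 .032 19.5
```

```text
t 3.50 pos [ 0.3657 -0.3054  0.0319] F [-0.4   0.59 -0.7 ] w 0.0288 q [-0.84  0.34  2.    0.    0.81  0.38]
delta tool cm [ 0.02  0.02 -0.01] |0.03| rot deg [-0.07 -0.16 -0.01]
```

Emit:
servo_tool(deltas=[0,0,-1,0,0,0,0,0,-2,0,0,0,0,0,-3,0,0,0,0,0,-3,0,0,0,0,0,-3,0,0,0,0,0,-3,0,0,0,0,0,-3,0,0,0,0,0,-3,0,0,0,0,0,0,0,0,0])

```text
clock: 4.4
position: [0.3642, -0.3052, 0.2535]
ee_rot: [-0.001, 0.986, 0.169, 0.001]
contact_force: [0.7, -1.0, -0.9]
width: 0.029
```

```bash
python3 go.py .587 .19 .24 10.9 0; python3 - <<'E'
from h import *
im,d=grab('side','c')
c=cv2.resize(im[125:335,200:400],None,fx=3,fy=2.8,interpolation=cv2.INTER_CUBIC)
cv2.imwrite('pics/c7.png',c[:,:,::-1])
E
```

```text
t 4.40 pos [ 0.3642 -0.3052  0.2535] F [ 0.72 -0.97 -0.95] w 0.0290 q [-0.85  0.11  1.66  0.    1.37  0.38]
delta tool cm [ 37.51 -39.26   1.48] |54.32| rot deg [-0.07 -0.12  8.57]
```

View pics/c7.png

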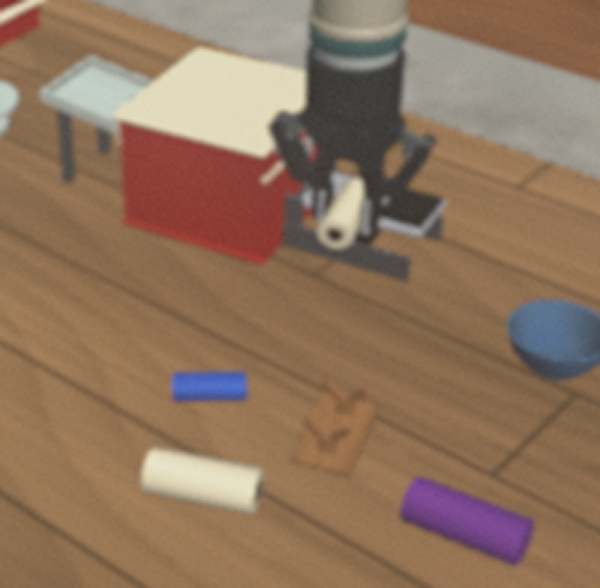

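Emit:
servo_tool(deltas=[1.5,-1.6,0,0,0,0.4,2.6,-2.7,0,0,0,0.6,2.6,-2.7,0,0,0,0.6,2.6,-2.7,0,0,0,0.6,2.6,-2.7,0,0,0,0.6,2.6,-2.7,0,0,0,0.6,2.6,-2.7,0,0,0,0.6,2.6,-2.7,0,0,0,0.6,2.6,-2.7,0,0,0,0.6,2.6,-2.7,0,0,0,0.6,2.6,-2.7,0,0,0,0.6,2.6,-2.7,0,0,0,0.6,2.6,-2.7,0,0,0,0.6,2.6,-2.7,0,0,0,0.6,1,-1,0,0,0,0,0,0,0,0,0,0])

```text
clock: 6.05
position: [0.6093, 0.1743, 0.2274]
ee_rot: [-0.006, 0.995, 0.093, -0.021]
contact_force: [-0.6, 0.0, -0.9]
width: 0.0287
```

```bash
python3 go.py .587 .19 .19 10.9 10; python3 - <<'E'
from h import *
im,d=grab('side','d')
c=cv2.resize(im[80:230,180:380],None,fx=4,fy=4,interpolation=cv2.INTER_CUBIC)
cv2.imwrite('pics/c8.png',c[:,:,::-1])
E
```

```text
t 6.05 pos [0.6093 0.1743 0.2274] F [-0.57  0.04 -0.92] w 0.0287 q [0.16 0.39 1.35 0.02 1.45 1.54]
delta tool cm [-1.75 -1.9   3.84] |4.63| rot deg [ 9.06  2.26 -0.45]
```

View pics/c8.png

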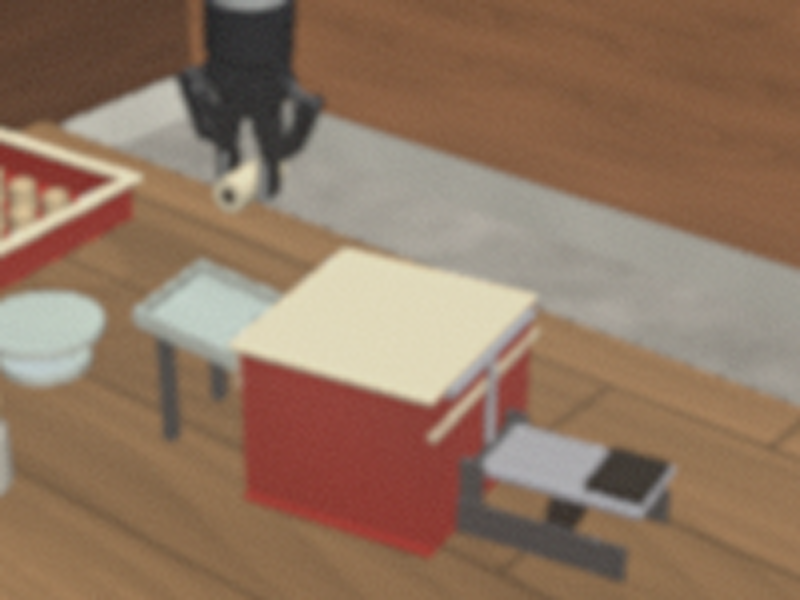

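```bash
python3 - <<'E'
from h import *
f=lambda l,h:(pxz('side',np.array(l)/4+[180,80]-.4,h)*1000)[:,:2]
L=f([(232,347),(345,248),(538,298),(432,405)],.156);print(L.round(1),L.mean(0))
P=f([(622,447),(673,462),(640,503),(585,485)],.074);print(P.round(1),P.mean(0))
E=f([(135,312),(203,259)],.131);print(E.round(1),E.mean(0))
o=np.array([617,33]);a=np.radians(10.9);X=np.array([np.cos(a),np.sin(a)]);Y=np.array([-X[1],X[0]])
for q in (L.mean(0),P.mean(0),E.mean(0)): print('in bin', (q-o)@X,(q-o)@Y)
z=np.load('d_side.npz');d=z['d']
w=px2w('side',d,np.array([(210,310),(230,320),(630,475),(550,455)])/4+[180,80]);print(w.round(4))
for q in w: print((q[:2]*1000-o)@X,(q[:2]*1000-o)@Y)
E
```

```text
[[500.8  96.5]
 [692.  140.3]
 [725.3 -45.4]
 [534.8 -83.9]] [613.23097704  26.85638475]
[[ 687.1 -161.8]
 [ 694.8 -205.4]
 [ 629.  -217.5]
 [ 622.3 -170.5]] [ 658.29963452 -188.80177705]
[[521.6 233.9]
 [630.4 258. ]] [575.99928653 245.939481  ]
in bin -4.862754584254042 -5.320071455528159
in bin -1.387169334922639 -225.60976015431254
in bin 0.004877675046685681 216.85082672434368
[[ 0.5878  0.2069  0.1127]
 [ 0.589   0.1837  0.1104]
 [ 0.6547 -0.1926  0.0749]
 [ 0.6492 -0.1194  0.0658]]
4.198083422818673 176.28583298510435
0.9995635106860306 153.28591303542376
-5.604741791001331 -228.63339305172346
2.8257424567395404 -155.69989749963958
```

Emit:
servo_tool(deltas=[-0.4,-0.4,0.4,3,0.8,-0.2,-0.4,-0.4,0.6,3,0.8,-0.2,-0.4,-0.4,1,3,0.7,0,-0.4,0,1,0,0,0,-0.2,0,1,0,0,0,0,0,0,0,0,0])

```text
clock: 6.7
position: [0.5801, 0.179, 0.1854]
ee_rot: [-0.085, 0.992, 0.091, -0.012]
contact_force: [0.4, -0.6, -1.4]
width: 0.0289
```

```bash
python3 go.py .5863 .184 .114 10.7 10
```

```text
t 6.70 pos [0.5801 0.179  0.1854] F [ 0.37 -0.59 -1.4 ] w 0.0289 q [0.08 0.35 1.52 0.18 1.3  1.42]
delta tool cm [0.76 0.85 7.09] |7.18| rot deg [ 0.13  0.45 -0.23]
```

Emit:
servo_tool(deltas=[0.4,0.4,1.2,0,0.2,-0.2,0.3,0.3,1.2,0,0.2,0,0,0.1,1.2,0,0,0,0,0,1,0,0,0,0,0,0,0,0,0])

```text
clock: 7.2
position: [0.5882, 0.1808, 0.1344]
ee_rot: [-0.085, 0.992, 0.094, -0.008]
contact_force: [-0.0, 0.8, -1.0]
width: 0.0285
```

```bash
python3 go.py .5863 .184 .114 10.7 10; python3 - <<'E'
from h import *
im,d=grab('side','e')
c=cv2.resize(im[110:200,200:320],None,fx=6,fy=6,interpolation=cv2.INTER_CUBIC)
cv2.imwrite('pics/c9.png',c[:,:,::-1])
E
```

```text
t 7.20 pos [0.5882 0.1808 0.1344] F [-0.02  0.83 -1.01] w 0.0285 q [0.08 0.4  1.58 0.18 1.18 1.4 ]
delta tool cm [-0.12  0.01  2.07] |2.08| rot deg [ 0.23 -0.    0.08]
```

View pics/c9.png

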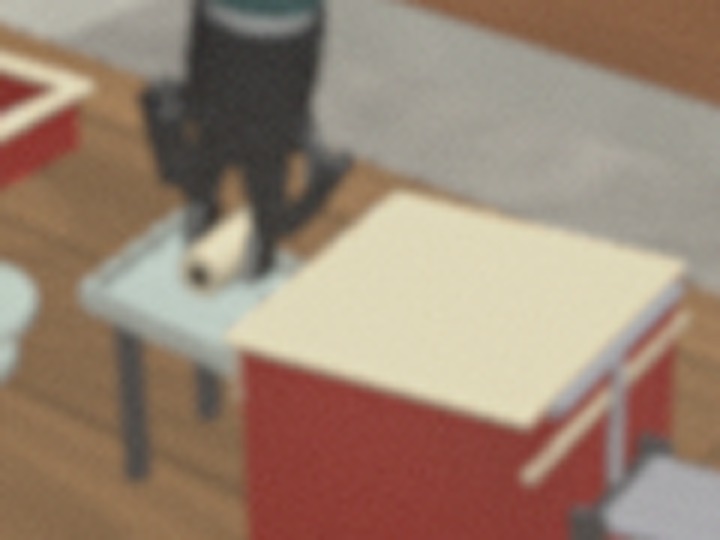

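The side view shows the prop tilted parallel to the ramp, about 2 cm above it and between the rails, with the fingers clear of the lid. Lowering slowly.

Emit:
servo_tool(deltas=[-0.1,0,0.7,0.2,0,0,0,0,0.6,0,0,0,0,0,0.3,0,0,0,0,0,0,0,0,0])

```text
clock: 7.65
position: [0.5878, 0.1839, 0.1189]
ee_rot: [-0.087, 0.992, 0.094, -0.007]
contact_force: [-0.0, 0.2, -0.5]
width: 0.0291
```

```bash
python3 go.py .5863 .184 .114 10.7 10
```

```text
t 7.65 pos [0.5878 0.1839 0.1189] F [-0.03  0.23 -0.46] w 0.0291 q [0.09 0.41 1.6  0.19 1.15 1.39]
delta tool cm [-0.15  0.05  0.49] |0.51| rot deg [ 0.02 -0.17  0.13]
```

Emit:
servo_tool(deltas=[0,0,0.2,0,0,0,0,0,0,0,0,0])

```text
clock: 7.85
position: [0.5879, 0.1843, 0.1171]
ee_rot: [-0.087, 0.992, 0.094, -0.006]
contact_force: [-0.5, 0.3, -0.2]
width: 0.0289
```

Emit:
servo_tool(deltas=[0,0,0.2,0,0,0,0,0,0,0,0,0])

```text
clock: 8.05
position: [0.5882, 0.1847, 0.1154]
ee_rot: [-0.087, 0.992, 0.094, -0.006]
contact_force: [-0.4, -0.8, -0.6]
width: 0.0285
```

Emit:
servo_tool(deltas=[0,0,0.15,0,0,0,0,0,0,0,0,0])

```text
clock: 8.25
position: [0.5883, 0.1849, 0.114]
ee_rot: [-0.087, 0.992, 0.094, -0.005]
contact_force: [1.1, -0.3, -0.7]
width: 0.0287
```

Emit:
servo_tool(deltas=[0,0,0.15,0,0,0,0,0,0,0,0,0])

```text
clock: 8.45
position: [0.5884, 0.1852, 0.1125]
ee_rot: [-0.087, 0.992, 0.094, -0.005]
contact_force: [0.2, -0.0, -0.5]
width: 0.0289
```

Emit:
servo_tool(deltas=[0,0,0.12,0,0,0,0,0,0,0,0,0])

```text
clock: 8.65
position: [0.5887, 0.1853, 0.1126]
ee_rot: [-0.087, 0.992, 0.094, -0.005]
contact_force: [0.5, 0.9, 0.1]
width: 0.0291
```

Emit:
servo_tool(deltas=[0,0,0.12,0,0,0,0,0,0,0,0,0])

```text
clock: 8.85
position: [0.5889, 0.1853, 0.1124]
ee_rot: [-0.087, 0.992, 0.094, -0.004]
contact_force: [-0.9, 0.3, -0.5]
width: 0.0287
```

The height has stopped at 0.1125, so the prop is resting on the ramp. I'll open the jaws part way and lift away.

Emit:
servo_tool(deltas=[0,0,0,0,0,0,0,0,0,0,0,0,0,0,0,0,0,0,0,0,0,0,0,0,0,0,-0.3,0,0,0,0,0,-0.5,0,0,0,0,0,-0.6,0,0,0,0,0,-0.8,0,0,0,0,0,-1,0,0,0,0,0,-1,0,0,0,0,0,-1,0,0,0,0,0,-1,0,0,0], jaw=5.0)

```text
clock: 10.05
position: [0.5898, 0.1768, 0.1781]
ee_rot: [-0.09, 0.992, 0.093, -0.005]
contact_force: [-0.2, -0.0, -0.5]
width: 0.0504
```

```bash
python3 go.py .6563 -.187 .20 10.7 0; python3 - <<'E'
from h import *
im,d=grab('side','f')
c=cv2.resize(im[110:200,200:320],None,fx=6,fy=6,interpolation=cv2.INTER_CUBIC)
cv2.imwrite('pics/c10.png',c[:,:,::-1])
E
```

```text
t 10.05 pos [0.5898 0.1768 0.1781] F [-0.15 -0.02 -0.46] w 0.0504 q [0.07 0.36 1.52 0.19 1.27 1.4 ]
delta tool cm [-0.2  35.99 -8.79] |37.05| rot deg [-10.33  -0.39   0.03]
```

View pics/c10.png

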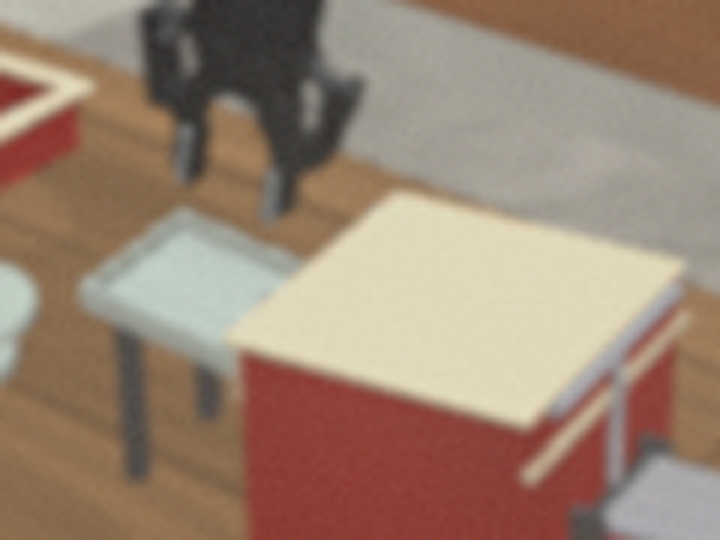

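The ramp's upper half is empty, and the lid hides its foot in this view. I'll raise the hand, move it aside, and check from the top.

Emit:
servo_tool(deltas=[0,0,-3,0,0,0,0,0,-3,-2,0,0,0,0,-3,-3,0,0,0,2,0,-3,-0.4,0,0,3.5,0,-2,0,0,0,3.5,0,0,0,0,0,3.5,0,0,0,0,0,3.5,0,0,0,0,0,3.5,0,0,0,0,0,3.5,0,0,0,0,0,3.5,0,0,0,0,0,3.5,0,0,0,0,0,3.5,0,0,0,0,0,2,0,0,0,0,0,0,0,0,0], jaw=0)

```text
invalid input
```

```bash
python3 go.py .6563 -.187 .15 10.7 0; python3 - <<'E'
from h import *
im,d=grab('top','g')
c=cv2.resize(im[70:190,150:340],None,fx=4,fy=4,interpolation=cv2.INTER_CUBIC)
cv2.imwrite('pics/c11.png',c[:,:,::-1])
E
```

```text
t 10.10 pos [0.591  0.1767 0.18  ] F [-0.31  0.14  0.1 ] w 0.0497 q [0.07 0.36 1.52 0.19 1.27 1.4 ]
delta tool cm [-0.36 36.89 -3.66] |37.08| rot deg [-10.31  -0.6    0.04]
```

View pics/c11.png

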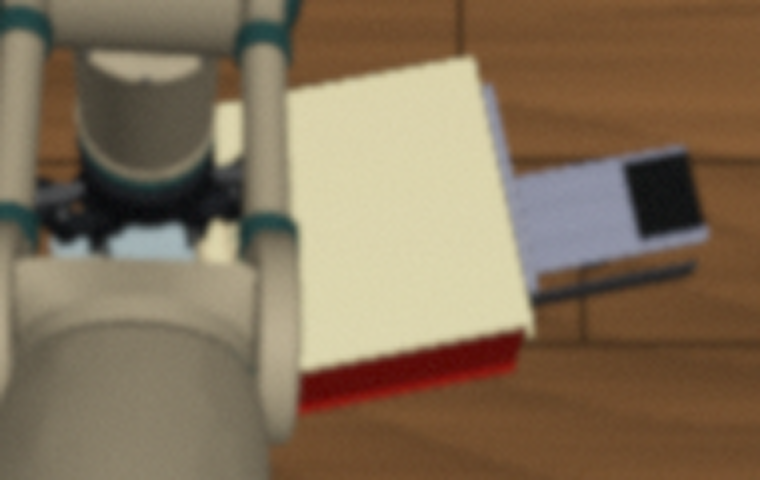

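Emit:
servo_tool(deltas=[0,0,-3,0,0,0,0,0,-3,-2,0,0,0,0,-3,-3,0,0,0,2,0,-3,-0.4,0,0,3.5,0,-2,0,0,0,3.5,0,0,0,0,0,3.5,0,0,0,0,0,3.5,0,0,0,0,0,3.5,0,0,0,0,0,3.5,0,0,0,0,0,3.5,0,0,0,0], jaw=0.1)

```text
clock: 11.25
position: [0.6415, -0.1015, 0.2659]
ee_rot: [-0.002, 0.995, 0.098, -0.001]
contact_force: [0.9, 0.8, -0.5]
width: 0.0011
```

```bash
python3 go.py .6563 -.187 .15 10.7 0
```

```text
t 11.25 pos [ 0.6415 -0.1015  0.2659] F [ 0.86  0.84 -0.46] w 0.0011 q [-0.27  0.38  1.27  0.    1.5   1.11]
delta tool cm [-0.19  8.72 11.55] |14.48| rot deg [-0.21  0.1   0.52]
```

Emit:
servo_tool(deltas=[0,3,1,0,0,0.3,0,3,2,0,0,0.2,0,2,2,0,0,0,0,0,2,0,0,0,0,0,0,0,0,0])

```text
clock: 11.75
position: [0.657, -0.1893, 0.1914]
ee_rot: [-0.001, 0.996, 0.09, -0.002]
contact_force: [-0.5, 0.0, -0.7]
width: 0.0012
```

```bash
python3 go.py .6563 -.187 .10 10.7 0; python3 - <<'E'
from h import *
im,d=grab('top','g')
c=cv2.resize(im[70:190,150:340],None,fx=4,fy=4,interpolation=cv2.INTER_CUBIC)
cv2.imwrite('pics/c12.png',c[:,:,::-1])
im,d=grab('side','g')
c=cv2.resize(im[80:230,180:380],None,fx=4,fy=4,interpolation=cv2.INTER_CUBIC)
cv2.imwrite('pics/c13.png',c[:,:,::-1])
E
```

```text
t 11.75 pos [ 0.657  -0.1893  0.1914] F [-0.47  0.04 -0.75] w 0.0012 q [-0.38  0.46  1.31  0.    1.37  1.01]
delta tool cm [-0.01 -0.21  9.14] |9.14| rot deg [-0.18  0.17 -0.37]
```

View pics/c12.png

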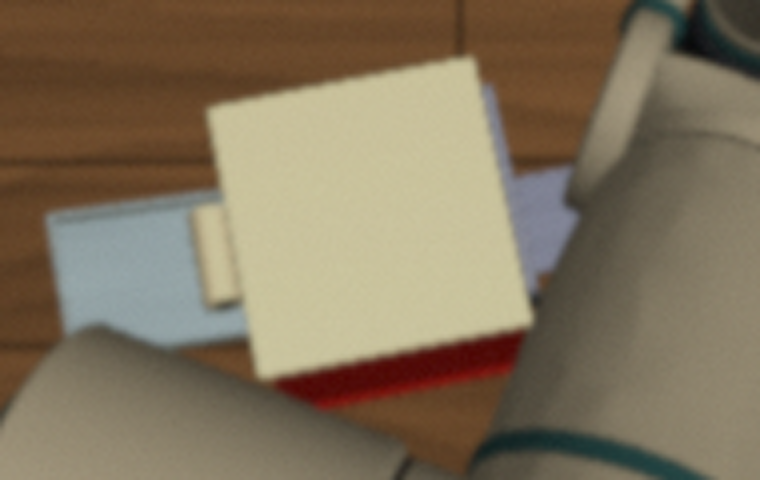

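View pics/c13.png

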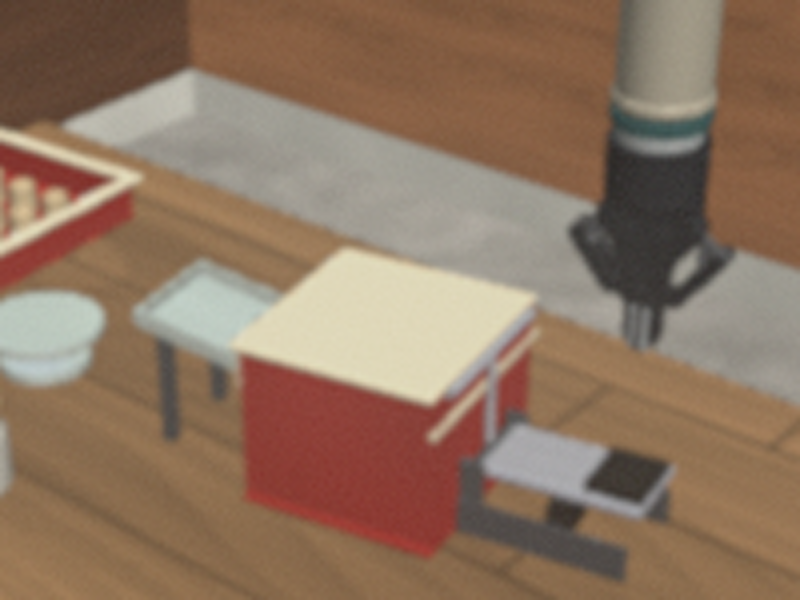

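The top view shows the prop resting square against the lid's skirt, at about crop (215,255), inside the rails. The side view shows the closed fingers above the pad. Descending to the pad.

Emit:
servo_tool(deltas=[0,-0.2,2.5,0,0,-0.3,0,0,2.5,0,0,0,0,0,2.5,0,0,0,0,0,1.5,0,0,0,0,0,0,0,0,0,0,0,0,0,0,0])

```text
clock: 12.45
position: [0.6658, -0.185, 0.1143]
ee_rot: [0.004, 0.995, 0.096, 0.01]
contact_force: [0.4, 0.2, -1.0]
width: 0.0013
```

```bash
python3 go.py .6563 -.187 .078 10.7 0; python3 - <<'E'
from h import *
im,d=grab('side','h')
c=cv2.resize(im[140:220,280:380],None,fx=6,fy=6,interpolation=cv2.INTER_CUBIC)
cv2.imwrite('pics/c14.png',c[:,:,::-1])
E
```

```text
t 12.45 pos [ 0.6658 -0.185   0.1143] F [ 0.39  0.18 -0.98] w 0.0013 q [-0.37  0.51  1.43  0.    1.18  1.  ]
delta tool cm [-1.04 -0.02  3.61] |3.76| rot deg [ 0.54 -1.1   0.31]
```

View pics/c14.png

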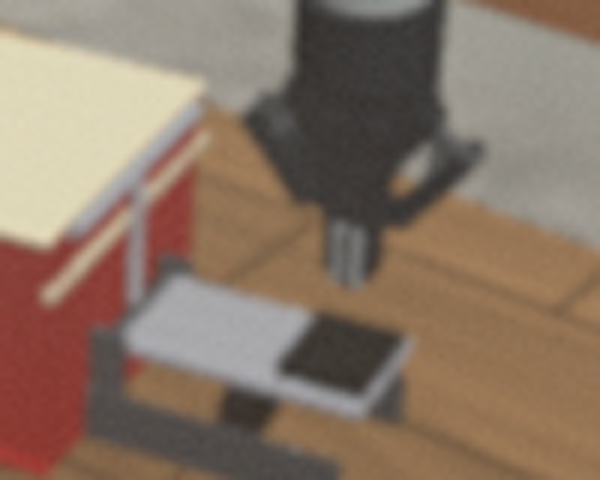

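Emit:
servo_tool(deltas=[-0.6,0,0.9,0.3,-0.6,0.3,-0.4,0,0.8,0.2,-0.5,0,-0.1,0,0.7,0,0,0,0,0,0.4,0,0,0,0,0,0,0,0,0])

```text
clock: 13.0
position: [0.6562, -0.1879, 0.0879]
ee_rot: [0.002, 0.996, 0.093, 0.002]
contact_force: [0.3, -0.2, 0.6]
width: 0.0013
```

```bash
python3 go.py .6563 -.187 .074 10.7 0
```

```text
t 13.00 pos [ 0.6562 -0.1879  0.0879] F [ 0.28 -0.17  0.57] w 0.0013 q [-0.38  0.53  1.46 -0.    1.14  1.  ]
delta tool cm [ 0.02 -0.09  1.39] |1.39| rot deg [ 0.2  -0.22 -0.  ]
```

Emit:
servo_tool(deltas=[0,0,0.5,0.2,-0.2,0,0,0,0.5,0,0,0,0,0,0.3,0,0,0,0,0,0.2,0,0,0])

```text
clock: 13.4
position: [0.6568, -0.1882, 0.0723]
ee_rot: [0.0, 0.996, 0.093, 0.0]
contact_force: [-1.0, 0.2, 6.0]
width: 0.0007
```

Emit:
servo_tool(deltas=[0,0,0.2,0,0,0,0,0,0.2,0,0,0])

```text
clock: 13.6
position: [0.6568, -0.1884, 0.0701]
ee_rot: [0.0, 0.996, 0.093, 0.001]
contact_force: [-1.6, 0.2, 6.0]
width: 0.0008
```

Emit:
servo_tool(deltas=[0,0,0.2,0,0,0,0,0,0.2,0,0,0])

```text
clock: 13.8
position: [0.6569, -0.1885, 0.0687]
ee_rot: [0.001, 0.996, 0.093, 0.001]
contact_force: [-1.8, 0.7, 6.7]
width: 0.0012
```

Emit:
servo_tool(deltas=[0,0,0.3,0,0,0,0,0,0.3,0,0,0,0,0,0.3,0,0,0])

```text
clock: 14.1
position: [0.657, -0.1888, 0.0639]
ee_rot: [0.002, 0.996, 0.094, 0.002]
contact_force: [-1.8, 0.2, 6.7]
width: 0.0011
```

Emit:
servo_tool(deltas=[0,0,0.3,0,0,0,0,0,0.3,0,0,0,0,0,0.3,0,0,0])

```text
clock: 14.4
position: [0.657, -0.1889, 0.0591]
ee_rot: [0.002, 0.996, 0.094, 0.003]
contact_force: [-2.4, 1.2, 6.0]
width: 0.001
```

Emit:
servo_tool(deltas=[0,0,0.2,0,0,0,0,0,0.2,0,0,0])

```text
clock: 14.6
position: [0.657, -0.1889, 0.0578]
ee_rot: [0.003, 0.996, 0.094, 0.004]
contact_force: [-2.4, 1.3, 6.1]
width: 0.0014
```

Emit:
servo_tool(deltas=[0,0,0.2,0.2,-0.2,0,0,0,0.2,0,0,0])

```text
clock: 14.8
position: [0.657, -0.1889, 0.0568]
ee_rot: [0.002, 0.996, 0.094, 0.002]
contact_force: [-2.8, 1.0, 6.9]
width: 0.0007
```

Emit:
servo_tool(deltas=[0,0,0.2,0,0,0,0,0,0.2,0,0,0])

```text
clock: 15.0
position: [0.657, -0.1888, 0.0557]
ee_rot: [0.002, 0.996, 0.094, 0.003]
contact_force: [-1.8, -0.9, 7.3]
width: 0.0015
```

Emit:
servo_tool(deltas=[0,0,0.2,0,0,0,0,0,0.2,0,0,0])

```text
clock: 15.2
position: [0.657, -0.1888, 0.0547]
ee_rot: [0.002, 0.996, 0.094, 0.003]
contact_force: [-2.2, 0.3, 7.5]
width: 0.001
```

Emit:
servo_tool(deltas=[0,0,0.25,0,0,0,0,0,0.25,0,0,0])

```text
clock: 15.4
position: [0.657, -0.1887, 0.0527]
ee_rot: [0.003, 0.996, 0.095, 0.004]
contact_force: [-1.2, -0.2, 7.0]
width: 0.0007
```

Emit:
servo_tool(deltas=[0,0,0.25,0,0,0,0,0,0.25,0,0,0])

```text
clock: 15.6
position: [0.6569, -0.1885, 0.0507]
ee_rot: [0.003, 0.995, 0.095, 0.004]
contact_force: [-2.8, 0.3, 6.9]
width: 0.0007
```

Emit:
servo_tool(deltas=[0,0,0.25,0,0,0,0,0,0.25,0,0,0])

```text
clock: 15.8
position: [0.6569, -0.1884, 0.0487]
ee_rot: [0.003, 0.995, 0.095, 0.005]
contact_force: [-2.0, 0.8, 8.1]
width: 0.0011
```

Emit:
servo_tool(deltas=[0,0,0.25,0,0,0,0,0,0.25,0,0,0])

```text
clock: 16.0
position: [0.6569, -0.1882, 0.0468]
ee_rot: [0.003, 0.995, 0.095, 0.005]
contact_force: [-2.4, 1.4, 7.7]
width: 0.0008
```

Emit:
servo_tool(deltas=[0,0,0.25,0,0,0,0,0,0.25,0,0,0])

```text
clock: 16.2
position: [0.6568, -0.188, 0.0448]
ee_rot: [0.004, 0.995, 0.095, 0.006]
contact_force: [-2.1, 0.5, 7.6]
width: 0.0011
```

Emit:
servo_tool(deltas=[0,0,0.25,0.2,-0.3,0,0,0,0.25,0,0,0])

```text
clock: 16.4
position: [0.6568, -0.1877, 0.0429]
ee_rot: [0.002, 0.995, 0.095, 0.004]
contact_force: [-2.6, 1.2, 7.6]
width: 0.0008
```

Emit:
servo_tool(deltas=[0,0,0.25,0,0,0,0,0,0.25,0,0,0])

```text
clock: 16.6
position: [0.6568, -0.1874, 0.0415]
ee_rot: [0.002, 0.995, 0.095, 0.004]
contact_force: [-3.4, 1.1, 11.6]
width: 0.001
```

Emit:
servo_tool(deltas=[0,0,0.25,0,0,0,0,0,0.25,0,0,0])

```text
clock: 16.8
position: [0.6568, -0.1874, 0.0411]
ee_rot: [0.003, 0.995, 0.095, 0.005]
contact_force: [-3.8, 1.5, 13.5]
width: 0.0008
```

Emit:
servo_tool(deltas=[0,0,0.25,0,0,0,0,0,0.25,0,0,0])

```text
clock: 17.0
position: [0.6568, -0.1873, 0.0412]
ee_rot: [0.004, 0.995, 0.096, 0.006]
contact_force: [-4.4, 0.9, 12.1]
width: 0.0009
```

The force has risen steeply, so this is the stop, after about 31 mm of travel. I'll firm the press to about 17 N.

Emit:
servo_tool(deltas=[-0.03,0,0.3,0.1,-0.3,0,-0.03,0,0.3,0,0,0])

```text
clock: 17.2
position: [0.6568, -0.1873, 0.0408]
ee_rot: [0.003, 0.995, 0.096, 0.004]
contact_force: [-3.5, 1.1, 12.4]
width: 0.0011
```

Emit:
servo_tool(deltas=[-0.03,0,0.34,0,-0.2,0,-0.03,0,0.34,0,0,0])

```text
clock: 17.4
position: [0.6567, -0.1871, 0.0402]
ee_rot: [0.004, 0.995, 0.096, 0.004]
contact_force: [-4.7, 1.5, 16.7]
width: 0.001
```

Emit:
servo_tool(deltas=[-0.03,0,0.34,0,0,0,-0.03,0,0.34,0,0,0])

```text
clock: 17.6
position: [0.6568, -0.1871, 0.0402]
ee_rot: [0.005, 0.995, 0.096, 0.006]
contact_force: [-4.7, 2.3, 16.1]
width: 0.0006
```

Emit:
servo_tool(deltas=[0,0,0.34,0,0,0,0,0,0.34,0,0,0,0,0,0.34,0,0,0,0,0,0.34,0,0,0,0,0,0.34,0,0,0])

```text
clock: 18.1
position: [0.6568, -0.1871, 0.0402]
ee_rot: [0.007, 0.995, 0.097, 0.009]
contact_force: [-5.4, 1.6, 15.8]
width: 0.0013
```

```bash
python3 - <<'E'
from h import *
im,d=grab('top','i')
c=cv2.resize(im[60:190,130:340],None,fx=3.6,fy=3.6,interpolation=cv2.INTER_CUBIC)
cv2.imwrite('pics/c15.png',c[:,:,::-1])
im,d=grab('side','i')
c=cv2.resize(im[80:230,180:380],None,fx=4,fy=4,interpolation=cv2.INTER_CUBIC)
cv2.imwrite('pics/c16.png',c[:,:,::-1])
s=manip.get_state();print(s['clock'],s['position'],s['contact_force'])
E
```

```text
18.2 [ 0.656785   -0.1871352   0.04020608] [-5.46054395  2.08415134 15.07787113]
```

View pics/c15.png

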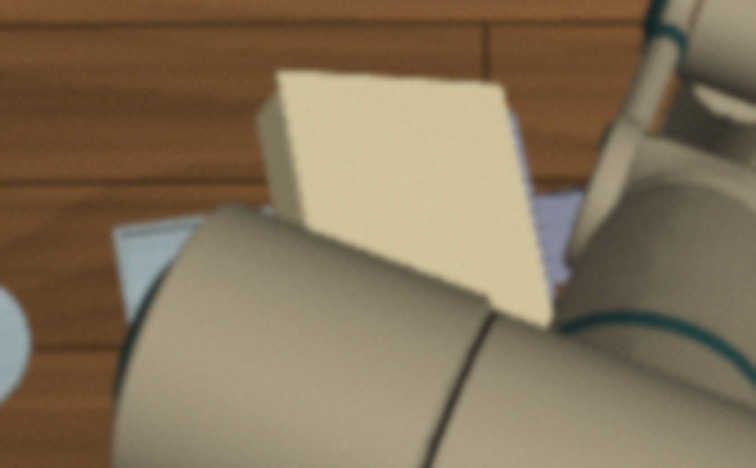

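View pics/c16.png

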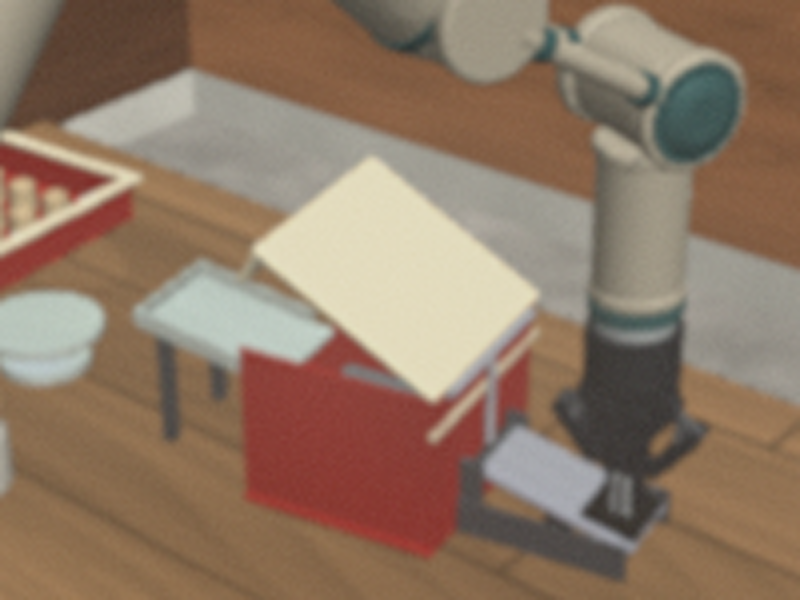

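The lid is up and the ramp is clear from lip to foot, so the prop has gone in. I'll hold a little longer, then ease off gradually.

Emit:
servo_tool(deltas=[0,0,0.34,0,0,0,0,0,0.34,0,0,0,0,0,0.34,0,0,0,0,0,0.34,0,0,0,0,0,0.34,0,0,0,0,0,0.34,0,0,0])

```text
clock: 18.8
position: [0.6568, -0.1871, 0.0402]
ee_rot: [0.009, 0.995, 0.097, 0.012]
contact_force: [-5.1, 1.2, 16.0]
width: 0.001
```

```bash
python3 - <<'E'
from h import *
im,d=grab('side','j')
c=cv2.resize(im[110:200,200:320],None,fx=6,fy=6,interpolation=cv2.INTER_CUBIC)
cv2.imwrite('pics/c17.png',c[:,:,::-1])
E
```

```text
(no output)
```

View pics/c17.png

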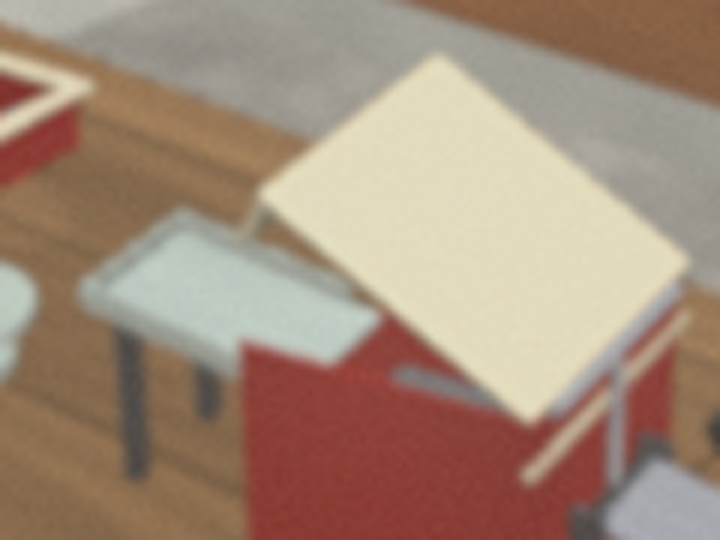

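The ramp is still empty. Starting the slow release.

Emit:
servo_tool(deltas=[0,0,0.3,0,0,0,0,0,0.26,0,0,0,0,0,0.22,0,0,0,0,0,0.18,0,0,0,0,0,0.14,0,0,0,0,0,0.1,0,0,0,0,0,0.07,0,0,0])

```text
clock: 19.55
position: [0.6569, -0.1878, 0.0445]
ee_rot: [0.012, 0.995, 0.098, 0.015]
contact_force: [-1.4, -0.3, 7.0]
width: 0.0015
```

Emit:
servo_tool(deltas=[0,0,0.04,0,0,0,0,0,0.04,0,0,0,0,0,0.02,0,0,0,0,0,0.02,0,0,0])

```text
clock: 19.95
position: [0.657, -0.1884, 0.0498]
ee_rot: [0.013, 0.995, 0.099, 0.016]
contact_force: [-2.1, 0.5, 7.0]
width: 0.001
```

Emit:
servo_tool(deltas=[0,0,0,0.2,-0.2,0,0,0,0,0.2,-0.2,0,0,0,0,0.2,-0.2,0,0,0,0,0.2,-0.2,0,0,0,0,0.2,-0.2,0,0,0,0,0,0,0])

```text
clock: 20.55
position: [0.6571, -0.1889, 0.0594]
ee_rot: [0.007, 0.995, 0.099, 0.009]
contact_force: [-1.9, 1.3, 6.8]
width: 0.0008
```

Emit:
servo_tool(deltas=[0,0,0,0,0,0,0,0,0,0,0,0,0,0,0,0,0,0,0,0,0,0,0,0])

```text
clock: 20.95
position: [0.657, -0.1888, 0.0653]
ee_rot: [0.008, 0.995, 0.099, 0.01]
contact_force: [-1.2, 0.6, 7.1]
width: 0.0008
```

Emit:
servo_tool(deltas=[0,0,0,0,0,0,0,0,0,0,0,0,0,0,0,0,0,0])

```text
clock: 21.25
position: [0.657, -0.1885, 0.0696]
ee_rot: [0.008, 0.995, 0.099, 0.011]
contact_force: [-2.6, 0.6, 5.6]
width: 0.0009
```

Emit:
servo_tool(deltas=[0,0,0,0,0,0,0,0,0,0,0,0,0,0,0,0,0,0])

```text
clock: 21.55
position: [0.6568, -0.1882, 0.0735]
ee_rot: [0.009, 0.995, 0.099, 0.011]
contact_force: [-2.3, 0.5, 3.2]
width: 0.0014
```

Emit:
servo_tool(deltas=[0,0,-0.1,0,0,0,0,0,-0.1,0,0,0,0,0,-0.1,0,0,0])

```text
clock: 21.85
position: [0.657, -0.1881, 0.0765]
ee_rot: [0.009, 0.995, 0.099, 0.012]
contact_force: [0.3, 0.3, -0.6]
width: 0.0011
```

The pedal is back at its rest height and contact is released. I'll lift the hand away and check.

Emit:
servo_tool(deltas=[0,0,-0.5,0,0,0,0,0,-1,0,0,0,0,0,-2,0,0,0,0,0,-3,0,0,0,0,0,-3,0,0,0,0,0,-3,0,0,0,0,0,-3,0,0,0,0,3,0,0,0,0,0,3,0,0,0,0,0,3,0,0,0,0,0,3,0,0,0,0,3,0,0,0,0,0,3,0,0,0,0,0,3,0,0,0,0,0,0,0,0,0])

```text
invalid input
```

```bash
python3 - <<'E'
from h import *
im,d=grab('side','k')
cv2.imwrite('pics/c18.png',im[:,:,::-1])
im,d=grab('top','k')
cv2.imwrite('pics/c19.png',im[:,:,::-1])
a=np.load('a_top.npz')['im']
s=manip.get_state();print(s['clock'],s['position'],s['contact_force'])
for p in [(118,156),(387,144),(152,215)]:
    x,y=p; A=a[y-28:y+28,x-28:x+28];
    r=cv2.matchTemplate(im[y-34:y+34,x-34:x+34],A,cv2.TM_CCOEFF_NORMED);print(p,cv2.minMaxLoc(r)[1],cv2.minMaxLoc(r)[3])
print('lid',px2w('top',d,[(225,100),(265,100),(235,150),(270,150)]).round(4))
E
```

```text
21.95 [ 0.65705084 -0.18814329  0.07662111] [ 0.34536701 -1.35350196  0.79666923]
(118, 156) 0.9993942379951477 (6, 6)
(387, 144) 0.9150421023368835 (7, 6)
(152, 215) 0.47925764322280884 (4, 7)
lid [[ 0.6834  0.0787  0.1534]
 [ 0.682  -0.0313  0.1561]
 [ 0.3926  0.0193  0.7156]
 [ 0.5403 -0.0435  0.1572]]
```

View pics/c18.png

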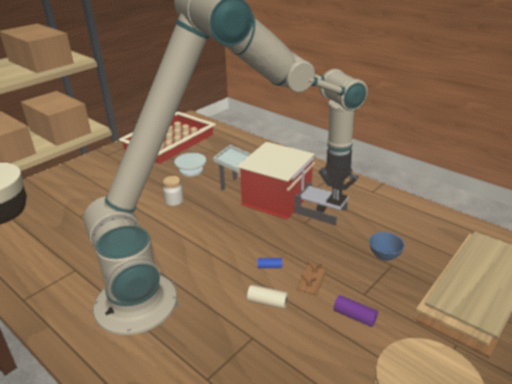

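View pics/c19.png

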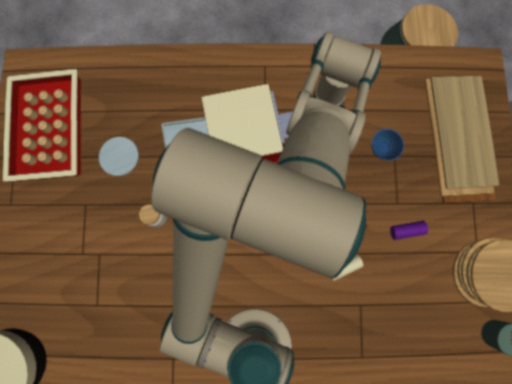

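The call was refused because one row was miscounted, so nothing moved. Lifting with the count corrected.

Emit:
servo_tool(deltas=[0,0,-0.5,0,0,0,0,0,-1,0,0,0,0,0,-2,0,0,0,0,0,-3,0,0,0,0,0,-3,0,0,0,0,0,-3,0,0,0,0,0,-3,0,0,0,0,2,-2,0,0,0,0,3,0,0,0,0,0,3,0,0,0,0,0,3,0,0,0,0,0,0,0,0,0,0])

```text
clock: 23.15
position: [0.6754, -0.2954, 0.2707]
ee_rot: [0.011, 0.995, 0.101, 0.015]
contact_force: [-0.4, 0.4, 0.0]
width: 0.0011
```

```bash
python3 - <<'E'
from h import *
im,d=grab('side','l')
c=cv2.resize(im[100:260,150:420],None,fx=2.9,fy=2.9,interpolation=cv2.INTER_CUBIC)
cv2.imwrite('pics/c20.png',c[:,:,::-1])
im,d=grab('top','l')
s=manip.get_state();print(s['clock'],s['position'],s['contact_force'])
print('lid',px2w('top',d,[(225,100),(265,100),(215,110),(270,150)]).round(4))
d2=np.load('l_side.npz')['d']
print('pad',px2w('side',d2,[(337,198),(320,195)]).round(4))
E
```

```text
23.25 [ 0.67509715 -0.29166072  0.27088483] [-0.50215707  1.0362714   0.20060674]
lid [[ 0.6821  0.0784  0.1567]
 [ 0.6819 -0.0313  0.1563]
 [ 0.6534  0.1054  0.1566]
 [ 0.5398 -0.0435  0.1587]]
pad [[ 0.6562 -0.1896  0.0757]
 [ 0.6492 -0.1294  0.0652]]
```

View pics/c20.png

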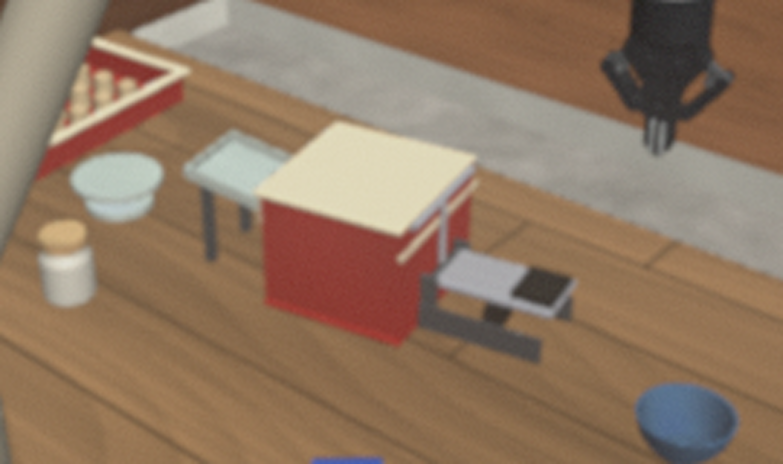

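View pics/l_top.png

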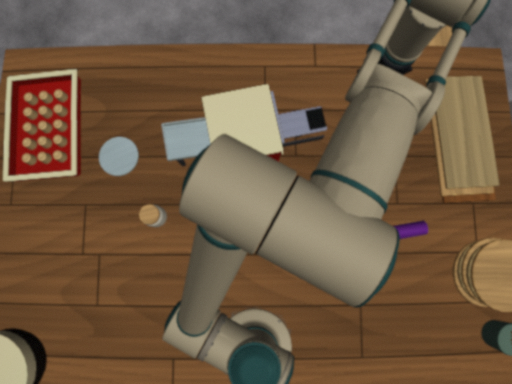

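The lid is shut at 156 mm all over, the pedal is up with the pad at about 75 mm, and the ramp is empty. The bystanders haven't moved and the hand is clear, so I'm handing in.

```bash
python3 -c "
from rig import manip
print(manip.sign_off())"
```

```text
the job is handed in; nothing more can be done
None
```

The kiln prop is in the bin, the lid is shut, and the job was handed in at about 23 s on the robot's clock.

- **Prop:** I laid it on the feed ramp and let it go. It rolled down square against the shut lid's skirt.
- **Pedal:** The stop came after roughly 31 mm of travel. I held the pedal there at about 16–17 N until the raised lid showed an empty ramp. I then let it up at about 15 mm/s.
- **Last checks:** The lid lies flat at 156 mm as at the start, the pad is back at about 75 mm, and the ramp is empty. The hand is clear, and the jar and turntable stand where they were. The bowl also looks unmoved, but from a side picture only, since the arm hid it from above.

**What I could not confirm or had to redo:**
- No camera could see inside the bin. That the prop is inside rests on the ramp being empty under the open lid and the lid then shutting flat.
- The two cameras put the bin about 4 mm apart, so I aimed between them.
- Two move calls were refused as invalid input and moved nothing; I reissued them in corrected form.

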